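# Swap two reagent bottles onto their own mats

### The arm

A 6-joint arm with a two-finger parallel gripper is mounted at the origin on the work surface. World frame = base frame: x ahead of the robot, y to its left, z up, the work surface at z = 0. Lengths are in m, angles in rad, forces in N, time in s.
With the tool pointing down it reaches from about 0.35 to 0.975 m from the base axis. Payload 4.9 kg.
Tool frame: the origin (TCP) lies midway between the tips of the shut fingers; the grasp point (between the pads) lies 19 mm behind it; z points along the fingers, y is the line along which they close (so a half turn about z gives the same grasp; the last joint's range is limited). The gripper opens to 85 mm and grips with 20 to 120 N. Pads are 22 mm wide; open, the fingers measure 114 mm over their backs; the gripper's body (76 mm by 85 mm) begins 54 mm behind the grasp point. The pads swing forward as they close: fully open they stand 13 mm farther back than shut.
Start: joints at [1.127, 0.053, 1.613, -0, 1.476, -0.119], TCP at [0.199, 0.592, 0.231] pointing down, gripper open.
Joint ranges: [-3.01, 3.01], [-1.01, 2.22], [0.06, 2.58], [-1.02, 4.17], [0.09, 2.62], [-3.14, 3.14]. Speed limits (rad/s): [2.57, 2.57, 3.14, 3.14, 3.14, 3.14].

### API

Orientations are given as a rotation vector (axis times angle).
In Python, from station import ctrl gives the robot as it stands.
- The arm moves only by the shell command python3 -m handwheel 'ROWS' [FORCE]. ROWS is JSON, a list of rows, each an object with "gripper": the gripper command: -1 is fully open, 1 is shut, values between are in proportion; "offset": the shift along the tool's x, y, z in mm, a list of three; "rotation": the turn, a rotation vector about the tool's x, y, z in rad, a list of three. A call has exactly 8 rows; each row is the pose to reach, as a shift and turn from the pose commanded when the call began, along the tool's axes at that moment; what a row does not reach only later rows make up. A row lasts 1/8 s, in which the tool goes at most 62.5 mm and 10.7 degrees, less where a joint would pass 70% of its speed; a pose out of reach is approached as far as the arm can. A call with a gripper value outside its range is refused whole. The fingers move at their own pace and stop on an object; FORCE is the grip in N (left out, the last holds). Time passes only in rows, so rows that repeat a pose let the fingers close, or fill a call up. It gives the time, the measured TCP pose, the force, the opening and the grip force at its end, in the units of the state.
- ctrl.get_obs(): the state, without advancing time (a new reading comes with each control period).
- ctrl.get_image(name): name is "scene" or "top" or "wrist"; returns a dict with "image" (420x560x3 uint8, red, green, blue), "fovy" (degrees; the focal length in pixels is half the picture's height over the tangent of half this angle, whatever the lens; pixels are square), "cx", "cy" (the principal point, pixels), "xyz" and "attitude" of the camera in the world. Camera axes: x right, y up, looking along -z (the intrinsics and any distortion apply to the point x, -y, -z); pixel columns grow to the right and rows downward; lengths in m; the calibration is good to about 2 mm. A picture is of the moment at which its call begins. There is no depth.
- ctrl.finish_job(): hands the job in; it is judged then, once.
The state is a dict: "t": time; "q": joint angles; "dq": joint speeds; "effort": joint torques, N m; "tool_pos": TCP position; "tool_rot": TCP orientation; "contact_force": force on the tool from outside, world axes, zero at the start; "wrist_torque": the same for the moment, N m; "opening": finger opening in m; "grip_force": force on a finger pad.
Only numpy, scipy, OpenCV 4.12 (cv2) and the standard library are available. Lean on these libraries where they do the work, as an engineer would, in place of code of your own. Each camera call takes 0.05 s, during which the arm holds its last target. There are 200 camera calls.

### The job

The two reagent bottles at this microscope bench stand on each other's mats. Swap them, so that the red-capped bottle stands upright wholly on the red mat and the blue-capped bottle upright wholly on the blue mat. Keep the bottles upright, set them down rather than drop them, and leave the yellow-capped bottle, the orange slide box and the white mug where they are.

Things in the scene. Friction and masses are not known exactly. Their poses are not given: they have to be found in the camera images.
- red_bottle_center (a point): Round screw-cap bottle standing upright, 110 mm tall: straight body 50 mm in diameter up to 74 mm from its foot, sloping shoulder, then a round cap 38 mm in diameter and 22 mm high, from 88 to 110 mm above the foot. About 0.13 to 0.25 kg. Can be gripped by the cap or the body. This point is on its axis, 55 mm above the foot; z points up the bottle. Amber glass with a white label band and a RED cap. Starts on the blue mat.
- blue_bottle_center (a point): Round screw-cap bottle standing upright, 110 mm tall: straight body 50 mm in diameter up to 74 mm from its foot, sloping shoulder, then a round cap 38 mm in diameter and 22 mm high, from 88 to 110 mm above the foot. About 0.13 to 0.25 kg. Can be gripped by the cap or the body. This point is on its axis, 55 mm above the foot; z points up the bottle. White body with a paper label band and a BLUE cap. Starts on the red mat.
- red_mat: Flat round mat, red all over, 100 mm in diameter, 4 mm thick, fixed to the bench. Origin at the centre of its underside, on the bench. At the start the blue-capped bottle stands on it.
- blue_mat: Flat round mat, blue all over, 100 mm in diameter, 4 mm thick, fixed to the bench. Origin at the centre of its underside, on the bench. At the start the red-capped bottle stands on it.
- spare_bottle_center (a point): Bystander: a bottle of the same shape and size, green glass with a YELLOW cap, standing on the bare bench beyond the mats. This point is on its axis, 55 mm above its foot; z points up. Leave it alone.
- slide_box: Bystander: closed orange slide box, 162 x 92 x 30 mm (along its x, y, z), lying loose on the bench to one side. Origin at the centre of its underside. Leave it alone.
- mug: Bystander: straight white mug, 70 mm in diameter, 90 mm tall, with a handle that reaches 72 mm from the axis along its +y, standing loose on the bench to the other side. Origin at the centre of its underside, z up. Leave it alone.
There are look-alikes about, which are no part of the job. What is shaped like the part that bears red_bottle_center but purple is not meant. Leave any pink or purple look-alike of the part that bears blue_bottle_center alone.

How it is judged:
At the end, for the whole second after the job is handed in: Each bottle stands upright (within 0.1 rad), at rest and released, wholly on the mat of its cap's colour: its axis within 25 mm of the mat's centre, its foot on the mat (height right within 5 mm) (horizontal distance between red_bottle_center and red_mat below 0.025 m and height (world z) of red_bottle_center between 0.054 and 0.064 m and angle between each of red_bottle_center, blue_bottle_center's own z axis and vertical below 0.1 rad and linear speed of each of red_bottle, blue_bottle below 0.02 m/s and horizontal distance between blue_bottle_center and blue_mat below 0.025 m and height (world z) of blue_bottle_center between 0.054 and 0.064 m); the robot touches nothing.
It fails at once if the red- or blue-capped bottle tips over (leans more than 30 degrees) (angle between any of red_bottle_center, blue_bottle_center's own z axis and vertical above 0.52 rad).
It fails at once if the red- or blue-capped bottle is dropped or thrown (moves faster than 0.6 m/s with no finger on it, as after a fall of 18 mm) ((linear speed of red_bottle above 0.6 m/s and contact force between the fingers and red_bottle below 0.1 N) or (linear speed of blue_bottle above 0.6 m/s and contact force between the fingers and blue_bottle below 0.1 N)).
It fails at once if the yellow-capped bottle is moved more than 30 mm or knocked over (distance of spare_bottle_center from where it was at the start of the episode above 0.03 m or angle between spare_bottle_center's own z axis and vertical above 0.4 rad).
It fails at once if the orange slide box is moved more than 30 mm (distance of slide_box from where it was at the start of the episode above 0.03 m).
It fails at once if the white mug is moved more than 30 mm or knocked over (distance of mug from where it was at the start of the episode above 0.03 m or angle between mug's own z axis and vertical above 0.4 rad).
It also fails if it takes over 67 s, if anything falls off the work surface, if the arm or the gripper's body presses on something with over 40 N, if the wrist force passes 120 N, or if a joint passes its speed limit or range.

## Working session

There is one attempt and no reset: what is moved stays moved. The work goes in short steps, Python scripts to look and compute and a shell command to move; the robot and the scene stay as the last step left them, time stands still between calls to the robot, and variables do not carry over. Pictures are saved under pics/ and viewed, at most 10 in all, crops included, and the job is handed in when it is done.

```bash
ls; mkdir -p pics
python3 - <<'E'
from station import ctrl
import cv2,pickle
o=ctrl.get_obs();print(o)
d={}
for n in("top","scene"):
    r=ctrl.get_image(n);d[n]=r;print(n,{k:v for k,v in r.items() if k!="image"})
    cv2.imwrite(f"pics/{n}1.png",r["image"][:,:,::-1])
pickle.dump(d,open("d1.pkl","wb"))
E
```

```text
pics
{'t': 0.0, 'q': array([ 1.12701800e+00,  5.33157432e-02,  1.61429861e+00,  2.82205893e-05,
        1.47599582e+00, -1.19025181e-01]), 'dq': array([ 0.00044276, -0.00063133,  0.0005949 , -0.00052173, -0.00099676,
        0.00141357]), 'effort': array([-1.40383530e-03, -3.93688309e+01, -3.70173776e+01, -2.45503761e-04,
        7.10455875e-03, -5.10372288e-06]), 'tool_pos': array([0.19915958, 0.59176227, 0.23008576]), 'tool_rot': array([-5.07791357e-01, -3.09968606e+00,  3.03163420e-03]), 'contact_force': array([ 0.09562113,  0.290087  , -0.34156604]), 'wrist_torque': array([ 0.02066506,  0.02424032, -0.02951512]), 'grip_force': 0.0, 'opening': 0.08555070827790308}
top {'fovy': 49.19760090882982, 'cx': 278.04538896109364, 'cy': 212.11684353498333, 'xyz': array([3.06207372e-01, 4.87427183e-04, 1.46293884e+00]), 'attitude': array([ 0.13976149, -0.13549169, -1.57213755])}
scene {'fovy': 48.197777008477615, 'cx': 279.20853755443557, 'cy': 214.3334901373493, 'xyz': array([1.02900864, 0.77318551, 1.36533271]), 'attitude': array([0.2093109 , 0.79027265, 2.45821011])}
```

View pics/top1.png

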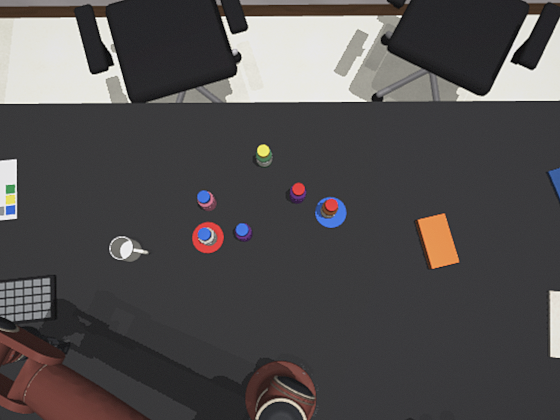

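View pics/scene1.png

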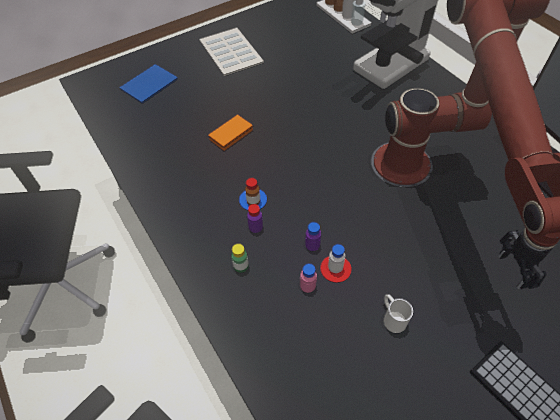

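The top view shows the red mat at (208,237) holding the white, blue-capped bottle. The blue mat at (331,212) holds the amber, red-capped one. The look-alikes are at (298,192), (243,232) and (206,200), and the yellow cap is at (263,151). Next I'll triangulate.

```bash
cat > h.py <<'E'
import numpy as np,cv2
from scipy.spatial.transform import Rotation as R
def ray(r,u,v):
    f=r["image"].shape[0]/2/np.tan(np.radians(r["fovy"]/2))
    d=R.from_rotvec(r["attitude"]).apply([(u-r["cx"])/f,-(v-r["cy"])/f,-1]);return np.array(r["xyz"]),d
def atz(r,u,v,z):
    o,d=ray(r,u,v);return (o+d*(z-o[2])/d[2])[:2]
def proj(r,p):
    f=r["image"].shape[0]/2/np.tan(np.radians(r["fovy"]/2))
    c=R.from_rotvec(r["attitude"]).inv().apply(np.array(p)-r["xyz"]);return r["cx"]+f*c[0]/-c[2],r["cy"]-f*c[1]/-c[2]
def blobs(r,h0,h1,smin=120,vmin=60,amin=40):
    h=cv2.cvtColor(r["image"],cv2.COLOR_RGB2HSV)
    m=cv2.inRange(h,(h0,smin,vmin),(h1,255,255)) if h0<h1 else cv2.inRange(h,(h0,smin,vmin),(180,255,255))|cv2.inRange(h,(0,smin,vmin),(h1,255,255))
    n,l,s,c=cv2.connectedComponentsWithStats(m)
    return [(int(s[i,4]),c[i].round(1),s[i,:4]) for i in range(1,n) if s[i,4]>=amin],l
E
python3 - <<'E'
import pickle
from h import *
d=pickle.load(open("d1.pkl","rb"))
for n in d:
    for c,(a,b) in dict(red=(174,5),blue=(105,125),yel=(25,33),org=(9,16)).items():
        for B in blobs(d[n],a,b,vmin=80)[0]:
            p=B[1]; print(n,c,B[0],p,list(B[2]),"z0.1",atz(d[n],*p,.1).round(3),"z0",atz(d[n],*p,.004).round(3))
E
```

```text
top red 129 [298.1 188.4] [np.int32(292), np.int32(182), np.int32(13), np.int32(13)] z0.1 [ 0.62  -0.058] z0 [ 0.642 -0.062]
top red 121 [330.8 204.9] [np.int32(325), np.int32(199), np.int32(13), np.int32(13)] z0.1 [ 0.569 -0.156] z0 [ 0.587 -0.167]
top red 506 [207.9 237.9] [np.int32(192), np.int32(222), np.int32(32), np.int32(32)] z0.1 [0.47  0.214] z0 [0.482 0.229]
top red 709 [ 19.7 366.4] [np.int32(0), np.int32(333), np.int32(39), np.int32(67)] z0.1 [0.105 0.743] z0 [0.091 0.795]
top red 59 [ 46.7 360.4] [np.int32(38), np.int32(356), np.int32(20), np.int32(10)] z0.1 [0.121 0.667] z0 [0.108 0.714]
top red 42 [290.7 364.4] [np.int32(278), np.int32(361), np.int32(27), np.int32(11)] z0.1 [ 0.106 -0.03 ] z0 [ 0.092 -0.032]
top red 1594 [ 57.6 400.6] [np.int32(14), np.int32(367), np.int32(96), np.int32(53)] z0.1 [0.012 0.627] z0 [-0.009  0.672]
top red 67 [  3.5 401.6] [np.int32(0), np.int32(395), np.int32(9), np.int32(14)] z0.1 [0.01 0.78] z0 [-0.011  0.835]
top red 83 [307.5 409.7] [np.int32(298), np.int32(402), np.int32(17), np.int32(18)] z0.1 [-0.016 -0.076] z0 [-0.038 -0.081]
top
[... 2653 characters left out ...]
p.int32(222), np.int32(12), np.int32(13)] z0.1 [0.498 0.114] z0 [0.458 0.063]
scene blue 133 [337.8 250.1] [np.int32(332), np.int32(244), np.int32(13), np.int32(14)] z0.1 [0.483 0.224] z0 [0.441 0.182]
scene blue 137 [308.5 269.7] [np.int32(302), np.int32(264), np.int32(14), np.int32(13)] z0.1 [0.599 0.23 ] z0 [0.566 0.189]
scene yel 106 [237.5 248.6] [np.int32(232), np.int32(244), np.int32(13), np.int32(10)] z0.1 [0.742 0.046] z0 [ 0.72 -0.01]
scene org 805 [230.4 131.5] [np.int32(209), np.int32(114), np.int32(44), np.int32(37)] z0.1 [ 0.506 -0.418] z0 [ 0.467 -0.509]
scene org 60 [252.3 190.4] [np.int32(245), np.int32(186), np.int32(14), np.int32(8)] z0.1 [ 0.583 -0.129] z0 [ 0.549 -0.197]
```

```bash
cat > go.py <<'E'
import sys
from h import *
from station import ctrl
o=ctrl.get_obs();t=np.array(list(map(float,sys.argv[1:4])))
T=R.from_rotvec(o["tool_rot"])
print("t",o["t"],"pos",o["tool_pos"].round(4),"open",o["opening"].round(4),"axes",T.as_matrix().round(3).tolist())
print("offset mm",(T.inv().apply(t-o["tool_pos"])*1000).round(1))
E
python3 go.py 0.483 0.225 0.23
python3 - <<'E'
import pickle
from h import *
from scipy.optimize import least_squares
d=pickle.load(open("d1.pkl","rb"))
# mat fit: outline points from the hull of the mat mask vs projected circle
for nm,(a,b),g in(("red",(174,5),(.484,.23)),("blue",(105,125),(.563,-.165))):
  for n in d:
    r=d[n];h=cv2.cvtColor(r["image"],cv2.COLOR_RGB2HSV)
    m=(cv2.inRange(h,(a,120,80),(b,255,255)) if a<b else cv2.inRange(h,(a,120,80),(180,255,255))|cv2.inRange(h,(0,120,80),(b,255,255)))>0
    v,u=np.nonzero(m);P=np.array([atz(r,x,y,.004) for x,y in zip(u,v)])
    P=P[np.hypot(*(P-g).T)<.06]
    H=cv2.convexHull((P*1e4).astype(np.float32))[:,0]/1e4
    s=least_squares(lambda c:np.hypot(*(H-c).T)-.049,g,loss="soft_l1",f_scale=.002)
    print(nm,n,s.x.round(4),len(H))
E
```

```text
red top [0.4846 0.2301] 38
red scene [0.4892 0.2331] 26
blue top [ 0.5643 -0.1652] 32
blue scene [ 0.5685 -0.1621] 21Traceback (most recent call last):
  File "go.py", line 6, in <module>
    print("t",o["t"],"pos",o["tool_pos"].round(4),"open",o["opening"].round(4),"axes",T.as_matrix().round(3).tolist())
                                                         ^^^^^^^^^^^^^^^^^^
AttributeError: 'float' object has no attribute 'round'
```

```bash
sed -i 's/o\["opening"\].round(4)/round(o["opening"],4)/' go.py; python3 go.py 0.483 0.225 0.23
```

```text
t 0.1 pos [0.1992 0.5918 0.2302] open 0.0856 axes [[-0.948, 0.319, -0.001], [0.319, 0.948, -0.002], [0.0, -0.002, -1.0]]
offset mm [-386.  -257.1    0.6]
```

```bash
python3 -m handwheel '[{"gripper":-1,"offset":[-25,-17,0],"rotation":[0,0,0]},{"gripper":-1,"offset":[-75,-50,0],"rotation":[0,0,0]},{"gripper":-1,"offset":[-125,-83,0],"rotation":[0,0,0]},{"gripper":-1,"offset":[-177,-118,0],"rotation":[0,0,0]},{"gripper":-1,"offset":[-229,-153,0],"rotation":[0,0,0]},{"gripper":-1,"offset":[-281,-188,0],"rotation":[0,0,0]},{"gripper":-1,"offset":[-333,-222,0],"rotation":[0,0,0]},{"gripper":-1,"offset":[-386,-257,0],"rotation":[0,0,0]}]' 50
python3 - <<'E'
from station import ctrl
from h import *
r=ctrl.get_image("wrist");cv2.imwrite("pics/w1.png",r["image"][:,:,::-1]);print(ctrl.get_obs()["tool_pos"])
print([round(x) for x in proj(r,(.483,.225,.114))],[round(x) for x in proj(r,(.486,.231,.004))])
E
```

```text
t: 1.1
tool_pos: [0.4832, 0.2247, 0.231]
tool_rot: [-0.508, -3.1, -0.0]
contact_force: [0.8, 0.3, 0.2]
opening: 0.0852
grip_force: 0.0
[0.48710012 0.21901364 0.23095087]
[277, 209] [282, 183]
```

View pics/w1.png

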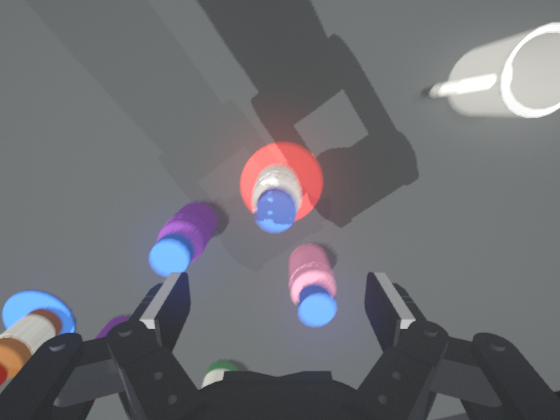

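The wrist view confirms the fix: the cap shows at (276,210) against a predicted (277,209), and the mat centre is at (282,183), exactly as predicted. Checking the settled pose.

```bash
python3 -m handwheel '[{"gripper":-1,"offset":[0,0,0],"rotation":[0,0,0]},{"gripper":-1,"offset":[0,0,0],"rotation":[0,0,0]},{"gripper":-1,"offset":[0,0,15],"rotation":[0,0,0]},{"gripper":-1,"offset":[0,0,30],"rotation":[0,0,0]},{"gripper":-1,"offset":[0,0,50],"rotation":[0,0,0]},{"gripper":-1,"offset":[0,0,65],"rotation":[0,0,0]},{"gripper":-1,"offset":[0,0,75],"rotation":[0,0,0]},{"gripper":-1,"offset":[0,0,75],"rotation":[0,0,0]}]'
python3 go.py 0.483 0.225 0.084
```

```text
t: 2.15
tool_pos: [0.482, 0.2263, 0.1551]
tool_rot: [-0.508, -3.099, 0.001]
contact_force: [-0.0, -0.1, 0.2]
opening: 0.085
grip_force: 0.0
t 2.15 pos [0.482  0.2263 0.1551] open 0.085 axes [[-0.948, 0.319, -0.002], [0.319, 0.948, -0.001], [0.002, -0.001, -1.0]]
offset mm [-1.5 -0.8 71.1]
```

```bash
python3 -m handwheel '[{"gripper":-1,"offset":[0,0,20],"rotation":[0,0,0]},{"gripper":-1,"offset":[-1,-1,40],"rotation":[0,0,0]},{"gripper":-1,"offset":[-1,-1,60],"rotation":[0,0,0]},{"gripper":-1,"offset":[-1,-1,71],"rotation":[0,0,0]},{"gripper":-1,"offset":[-1,-1,71],"rotation":[0,0,0]},{"gripper":0,"offset":[-1,-1,71],"rotation":[0,0,0]},{"gripper":0.3,"offset":[-1,-1,71],"rotation":[0,0,0]},{"gripper":1,"offset":[-1,-1,71],"rotation":[0,0,0]}]' 50
python3 -m handwheel '[{"gripper":1,"offset":[0,0,0],"rotation":[0,0,0]},{"gripper":1,"offset":[0,0,0],"rotation":[0,0,0]},{"gripper":1,"offset":[0,0,0],"rotation":[0,0,0]},{"gripper":1,"offset":[0,0,0],"rotation":[0,0,0]},{"gripper":1,"offset":[0,0,-5],"rotation":[0,0,0]},{"gripper":1,"offset":[0,0,-10],"rotation":[0,0,0]},{"gripper":1,"offset":[0,0,-20],"rotation":[0,0,0]},{"gripper":1,"offset":[0,0,-30],"rotation":[0,0,0]}]' 50
python3 go.py 0.47 -0.02 0.23
```

```text
t: 3.15
tool_pos: [0.4839, 0.2255, 0.0865]
tool_rot: [0.507, 3.098, 0.001]
contact_force: [0.2, 0.8, -0.7]
opening: 0.0362
grip_force: 50.1
t: 4.15
tool_pos: [0.483, 0.2252, 0.1158]
tool_rot: [-0.508, -3.1, 0.0]
contact_force: [0.9, 0.3, -1.9]
opening: 0.0361
grip_force: 50.2
t 4.15 pos [0.483  0.2252 0.1158] open 0.0361 axes [[-0.948, 0.319, -0.0], [0.319, 0.948, -0.0], [0.0, -0.0, -1.0]]
offset mm [ -65.9 -236.6 -114.2]
```

```bash
python3 -m handwheel '[{"gripper":1,"offset":[0,0,-25],"rotation":[0,0,0]},{"gripper":1,"offset":[0,0,-60],"rotation":[0,0,0]},{"gripper":1,"offset":[0,0,-95],"rotation":[0,0,0]},{"gripper":1,"offset":[-4,-15,-114],"rotation":[0,0,0]},{"gripper":1,"offset":[-12,-45,-114],"rotation":[0,0,0]},{"gripper":1,"offset":[-23,-85,-114],"rotation":[0,0,0]},{"gripper":1,"offset":[-34,-125,-114],"rotation":[0,0,0]},{"gripper":1,"offset":[-45,-165,-114],"rotation":[0,0,0]}]'
python3 -m handwheel '[{"gripper":1,"offset":[-11,-40,0],"rotation":[0,0,0]},{"gripper":1,"offset":[-18,-62,0],"rotation":[0,0,0]},{"gripper":1,"offset":[-21,-72,0],"rotation":[0,0,0]},{"gripper":1,"offset":[-21,-72,0],"rotation":[0,0,0]},{"gripper":1,"offset":[-21,-72,15],"rotation":[0,0,0]},{"gripper":1,"offset":[-21,-72,40],"rotation":[0,0,0]},{"gripper":1,"offset":[-21,-72,70],"rotation":[0,0,0]},{"gripper":1,"offset":[-21,-72,90],"rotation":[0,0,0]}]'
python3 - <<'E'
from station import ctrl
import cv2
cv2.imwrite("pics/s2.png",ctrl.get_image("scene")["image"][:,:,::-1])
E
python3 go.py 0.47 -0.02 0.082
```

```text
t: 5.15
tool_pos: [0.4722, 0.0525, 0.2288]
tool_rot: [-0.508, -3.099, 0.001]
contact_force: [0.9, -0.2, -1.4]
opening: 0.0365
grip_force: 50.4
t: 6.15
tool_pos: [0.4687, -0.0192, 0.1364]
tool_rot: [-0.505, -3.097, -0.001]
contact_force: [0.9, -0.0, -1.7]
opening: 0.0366
grip_force: 50.5
t 6.2 pos [ 0.4671 -0.0189  0.1337] open 0.0363 axes [[-0.948, 0.318, -0.008], [0.318, 0.948, 0.002], [0.008, -0.001, -1.0]]
offset mm [-3.5 -0.1 51.6]
```

View pics/s2.png

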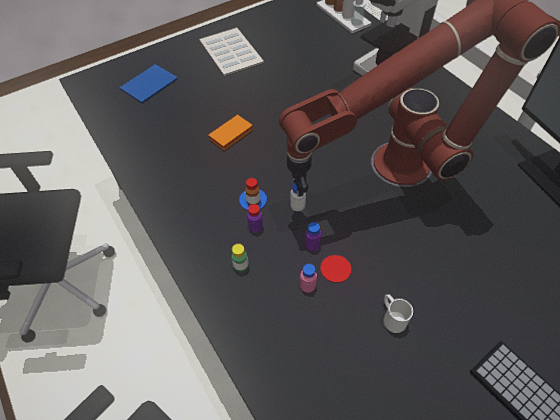

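The red mat at (336,268) is now empty, and the white bottle hangs upright in the gripper at (298,195) with nothing disturbed. Lowering it onto the bench at the temporary spot.

```bash
python3 -m handwheel '[{"gripper":1,"offset":[0,0,15],"rotation":[0,0,0]},{"gripper":1,"offset":[0,0,30],"rotation":[0,0,0]},{"gripper":1,"offset":[0,0,42],"rotation":[0,0,0]},{"gripper":1,"offset":[0,0,50],"rotation":[0,0,0]},{"gripper":1,"offset":[0,0,54],"rotation":[0,0,0]},{"gripper":1,"offset":[0,0,54],"rotation":[0,0,0]},{"gripper":1,"offset":[0,0,54],"rotation":[0,0,0]},{"gripper":1,"offset":[0,0,54],"rotation":[0,0,0]}]'
python3 go.py 0.47 -0.02 0.081
```

```text
t: 7.2
tool_pos: [0.4704, -0.0205, 0.0858]
tool_rot: [0.508, 3.099, -0.0]
contact_force: [-0.0, -0.1, -1.5]
opening: 0.0366
grip_force: 50.5
t 7.2 pos [ 0.4704 -0.0205  0.0858] open 0.0366 axes [[-0.948, 0.319, 0.001], [0.319, 0.948, -0.0], [-0.001, 0.0, -1.0]]
offset mm [0.6 0.4 4.8]
```

```bash
python3 -m handwheel '[{"gripper":1,"offset":[0,0,1],"rotation":[0,0,0]},{"gripper":1,"offset":[0,0,2],"rotation":[0,0,0]},{"gripper":1,"offset":[0,0,3],"rotation":[0,0,0]},{"gripper":1,"offset":[0,0,4],"rotation":[0,0,0]},{"gripper":1,"offset":[0,0,4.5],"rotation":[0,0,0]},{"gripper":1,"offset":[0,0,5],"rotation":[0,0,0]},{"gripper":1,"offset":[0,0,5],"rotation":[0,0,0]},{"gripper":1,"offset":[0,0,5],"rotation":[0,0,0]}]'
```

```text
t: 8.2
tool_pos: [0.4711, -0.0208, 0.0826]
tool_rot: [0.507, 3.099, -0.001]
contact_force: [-2.6, 0.6, 8.2]
opening: 0.0363
grip_force: 51.6
```

Contact force has risen to 8 N, so the bottle is on the bench. Releasing and lifting.

```bash
python3 -m handwheel '[{"gripper":0,"offset":[0,0,0],"rotation":[0,0,0]},{"gripper":-0.5,"offset":[0,0,0],"rotation":[0,0,0]},{"gripper":-1,"offset":[0,0,0],"rotation":[0,0,0]},{"gripper":-1,"offset":[0,0,0],"rotation":[0,0,0]},{"gripper":-1,"offset":[0,0,-10],"rotation":[0,0,0]},{"gripper":-1,"offset":[0,0,-30],"rotation":[0,0,0]},{"gripper":-1,"offset":[0,0,-60],"rotation":[0,0,0]},{"gripper":-1,"offset":[0,0,-90],"rotation":[0,0,0]}]'
python3 go.py 0.570 -0.157 0.22
```

```text
t: 9.2
tool_pos: [0.4701, -0.0204, 0.1718]
tool_rot: [0.508, 3.1, -0.0]
contact_force: [0.1, -0.5, -0.0]
opening: 0.0853
grip_force: 0.0
t 9.2 pos [ 0.4701 -0.0204  0.1718] open 0.0853 axes [[-0.948, 0.319, 0.001], [0.319, 0.948, -0.0], [-0.001, 0.0, -1.0]]
offset mm [-138.3  -97.5  -48.1]
```

```bash
python3 -m handwheel '[{"gripper":-1,"offset":[-15,-10,-15],"rotation":[0,0,0]},{"gripper":-1,"offset":[-45,-32,-20],"rotation":[0,0,0]},{"gripper":-1,"offset":[-80,-57,-20],"rotation":[0,0,0]},{"gripper":-1,"offset":[-115,-81,-20],"rotation":[0,0,0]},{"gripper":-1,"offset":[-138,-97,-20],"rotation":[0,0,0]},{"gripper":-1,"offset":[-138,-97,-20],"rotation":[0,0,0]},{"gripper":-1,"offset":[-138,-97,0],"rotation":[0,0,0]},{"gripper":-1,"offset":[-138,-97,10],"rotation":[0,0,0]}]'
python3 go.py 0.570 -0.157 0.0855
python3 - <<'E'
from station import ctrl
from h import *
r=ctrl.get_image("wrist");cv2.imwrite("pics/w2.png",r["image"][:,:,::-1])
print([round(x) for x in proj(r,(.57,-.157,.114))],[round(x) for x in proj(r,(.565,-.164,.004))])
for B in blobs(r,174,5,vmin=80)[0]:print(B[:2],B[2].tolist())
E
```

```text
t: 10.2
tool_pos: [0.5684, -0.1551, 0.1579]
tool_rot: [-0.506, -3.097, -0.001]
contact_force: [-0.8, 0.1, -0.7]
opening: 0.0853
grip_force: 0.0
t 10.2 pos [ 0.5684 -0.1551  0.1579] open 0.0853 axes [[-0.948, 0.318, -0.003], [0.318, 0.948, 0.001], [0.003, 0.0, -1.0]]
offset mm [-2.4 -1.4 72.4]
[274, 246] [267, 198]
(1906, array([279.4, 245.4])) [251, 219, 55, 50]
(2743, array([428.8, 257.3])) [397, 229, 65, 58]
```

View pics/w2.png

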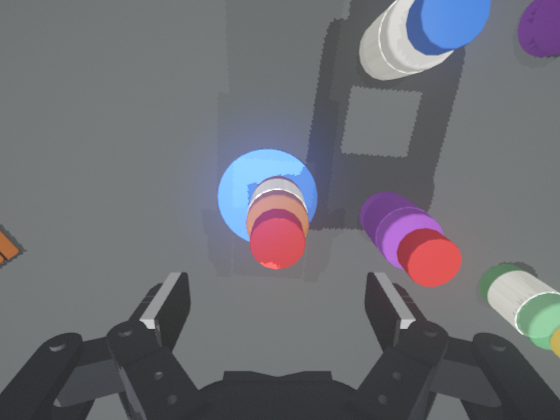

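The red cap is at (279,242) and the prediction was (274,246), so it sits about 3 mm further along tool +y. The blue mat centre is at (267,198), as predicted. Descending.

```bash
python3 -m handwheel '[{"gripper":-1,"offset":[0,2,20],"rotation":[0,0,0]},{"gripper":-1,"offset":[0,2,40],"rotation":[0,0,0]},{"gripper":-1,"offset":[0,2,60],"rotation":[0,0,0]},{"gripper":-1,"offset":[0,2,75],"rotation":[0,0,0]},{"gripper":-1,"offset":[0,2,75],"rotation":[0,0,0]},{"gripper":0,"offset":[0,2,75],"rotation":[0,0,0]},{"gripper":0.3,"offset":[0,2,75],"rotation":[0,0,0]},{"gripper":1,"offset":[0,2,75],"rotation":[0,0,0]}]' 50
python3 -m handwheel '[{"gripper":1,"offset":[0,0,0],"rotation":[0,0,0]},{"gripper":1,"offset":[0,0,0],"rotation":[0,0,0]},{"gripper":1,"offset":[0,0,0],"rotation":[0,0,0]},{"gripper":1,"offset":[0,0,-5],"rotation":[0,0,0]},{"gripper":1,"offset":[0,0,-20],"rotation":[0,0,0]},{"gripper":1,"offset":[0,0,-50],"rotation":[0,0,0]},{"gripper":1,"offset":[0,0,-90],"rotation":[0,0,0]},{"gripper":1,"offset":[0,0,-130],"rotation":[0,0,0]}]' 50
python3 go.py 0.486 0.231 0.23
```

```text
t: 11.25
tool_pos: [0.5712, -0.155, 0.0866]
tool_rot: [0.508, 3.098, -0.001]
contact_force: [1.2, -0.4, -1.2]
opening: 0.0364
grip_force: 50.0
t: 12.25
tool_pos: [0.5701, -0.1542, 0.2165]
tool_rot: [-0.508, -3.1, -0.001]
contact_force: [0.5, 0.1, -2.2]
opening: 0.0368
grip_force: 50.3
t 12.25 pos [ 0.5701 -0.1542  0.2165] open 0.0368 axes [[-0.948, 0.319, -0.001], [0.319, 0.948, 0.0], [0.001, 0.0, -1.0]]
offset mm [202.6 338.2 -13.3]
```

```bash
python3 -m handwheel '[{"gripper":1,"offset":[8,14,-12],"rotation":[0,0,0]},{"gripper":1,"offset":[28,47,-14],"rotation":[0,0,0]},{"gripper":1,"offset":[54,90,-14],"rotation":[0,0,0]},{"gripper":1,"offset":[80,134,-14],"rotation":[0,0,0]},{"gripper":1,"offset":[106,177,-14],"rotation":[0,0,0]},{"gripper":1,"offset":[132,220,-14],"rotation":[0,0,0]},{"gripper":1,"offset":[158,264,-14],"rotation":[0,0,0]},{"gripper":1,"offset":[181,302,-14],"rotation":[0,0,0]}]'
python3 -m handwheel '[{"gripper":1,"offset":[15,25,0],"rotation":[0,0,0]},{"gripper":1,"offset":[21,36,0],"rotation":[0,0,0]},{"gripper":1,"offset":[21,36,0],"rotation":[0,0,0]},{"gripper":1,"offset":[21,36,20],"rotation":[0,0,0]},{"gripper":1,"offset":[21,36,50],"rotation":[0,0,0]},{"gripper":1,"offset":[21,36,80],"rotation":[0,0,0]},{"gripper":1,"offset":[21,36,105],"rotation":[0,0,0]},{"gripper":1,"offset":[21,36,120],"rotation":[0,0,0]}]'
python3 -m handwheel '[{"gripper":1,"offset":[0,0,10],"rotation":[0,0,0]},{"gripper":1,"offset":[0,0,15],"rotation":[0,0,0]},{"gripper":1,"offset":[0,0,17],"rotation":[0,0,0]},{"gripper":1,"offset":[0,0,17],"rotation":[0,0,0]},{"gripper":1,"offset":[0,0,17],"rotation":[0,0,0]},{"gripper":1,"offset":[0,0,17],"rotation":[0,0,0]},{"gripper":1,"offset":[0,0,17],"rotation":[0,0,0]},{"gripper":1,"offset":[0,0,17],"rotation":[0,0,0]}]'
python3 go.py 0.486 0.231 0.0855
```

```text
t: 13.25
tool_pos: [0.4931, 0.1918, 0.2276]
tool_rot: [-0.506, -3.098, 0.001]
contact_force: [0.5, 0.1, -2.3]
opening: 0.0365
grip_force: 50.5
t: 14.25
tool_pos: [0.4857, 0.2287, 0.1062]
tool_rot: [-0.51, -3.096, 0.003]
contact_force: [-0.3, -0.1, -1.9]
opening: 0.0369
grip_force: 50.5
t: 15.25
tool_pos: [0.487, 0.2303, 0.0924]
tool_rot: [0.508, 3.1, 0.0]
contact_force: [-0.3, -0.3, -2.5]
opening: 0.0367
grip_force: 50.5
t 15.25 pos [0.487  0.2303 0.0924] open 0.0367 axes [[-0.948, 0.319, 0.0], [0.319, 0.948, -0.0], [-0.0, 0.0, -1.0]]
offset mm [1.1 0.4 6.9]
```

```bash
python3 -m handwheel '[{"gripper":1,"offset":[0,0,2],"rotation":[0,0,0]},{"gripper":1,"offset":[0,0,4],"rotation":[0,0,0]},{"gripper":1,"offset":[0,0,5],"rotation":[0,0,0]},{"gripper":1,"offset":[0,0,6],"rotation":[0,0,0]},{"gripper":1,"offset":[0,0,7],"rotation":[0,0,0]},{"gripper":1,"offset":[0,0,7.5],"rotation":[0,0,0]},{"gripper":1,"offset":[0,0,7.5],"rotation":[0,0,0]},{"gripper":1,"offset":[0,0,7.5],"rotation":[0,0,0]}]'
```

```text
t: 16.25
tool_pos: [0.4876, 0.2301, 0.0866]
tool_rot: [0.508, 3.099, -0.001]
contact_force: [-3.2, -2.1, 6.7]
opening: 0.0366
grip_force: 51.4
```

Contact is about 9 N, so the red-capped bottle is down on the red mat. Releasing, rising, and going back to the blue-capped bottle.

```bash
python3 -m handwheel '[{"gripper":0,"offset":[0,0,0],"rotation":[0,0,0]},{"gripper":-0.5,"offset":[0,0,0],"rotation":[0,0,0]},{"gripper":-1,"offset":[0,0,0],"rotation":[0,0,0]},{"gripper":-1,"offset":[0,0,0],"rotation":[0,0,0]},{"gripper":-1,"offset":[0,0,-10],"rotation":[0,0,0]},{"gripper":-1,"offset":[0,0,-30],"rotation":[0,0,0]},{"gripper":-1,"offset":[0,0,-65],"rotation":[0,0,0]},{"gripper":-1,"offset":[0,0,-105],"rotation":[0,0,0]}]'
python3 go.py 0.47 -0.02 0.19
python3 - <<'E'
from station import ctrl
from h import *
r=ctrl.get_image("top")
for c in((174,5),(105,125)):
  for B in blobs(r,*c,vmin=80)[0]:
    if B[0]<700: print(c,B[0],B[1],atz(r,*B[1],.1).round(3))
r=ctrl.get_image("scene")
for c in((174,5),(105,125)):
  for B in blobs(r,*c,vmin=80)[0]:
    if B[0]<700: print(c,B[0],B[1],atz(r,*B[1],.1).round(3))
E
```

```text
t: 17.25
tool_pos: [0.4869, 0.2303, 0.1921]
tool_rot: [0.508, 3.1, 0.0]
contact_force: [-0.3, 0.6, -0.4]
opening: 0.0855
grip_force: 0.0
t 17.25 pos [0.4869 0.2303 0.1921] open 0.0855 axes [[-0.948, 0.319, 0.001], [0.319, 0.948, 0.0], [-0.001, 0.0, -1.0]]
offset mm [ -63.8 -242.6    2. ]
(174, 5) 129 [298.1 188.4] [ 0.62  -0.058]
(174, 5) 307 [152.2 230.2] [0.495 0.381]
(174, 5) 188 [216.8 236.7] [0.474 0.187]
(174, 5) 367 [187.4 260.1] [0.405 0.273]
(174, 5) 63 [164.4 276.6] [0.356 0.339]
(174, 5) 52 [287.2 363.7] [ 0.108 -0.02 ]
(105, 125) 193 [555.5 179.1] [ 0.645 -0.843]
(105, 125) 91 [204.6 195.5] [0.6   0.226]
(105, 125) 74 [ 10.  209.5] [0.56  0.815]
(105, 125) 143 [241.6 229.2] [0.496 0.113]
(105, 125) 120 [286.4 237.4] [ 0.471 -0.021]
(174, 5) 158 [489.4   4.8] [-0.938 -0.467]
(174, 5) 478 [529.2   7.1] [-1.077 -0.348]
(174, 5) 101 [427.5 124.2] [-0.136 -0.034]
(174, 5) 248 [466.1 142.3] [-0.187  0.114]
(174, 5) 69 [425.5 160.5] [-0.002  0.098]
(174, 5) 66 [390.3 177. ] [0.152 0.087]
(174, 5) 97 [253.5 209.8] [ 0.622 -0.056]
(174, 5) 137 [337.8 252. ] [0.487 0.229]
(174, 5) 411 [335.1 271.1] [0.534 0.278]
(105, 125) 443 [252.5 197.8] [ 0.599 -0.101]
(105, 125) 116 [296.6 197. ] [ 0.473 -0.021]
(105, 125) 127 [313.3 228. ] [0.498 0.114]
(105, 125) 139 [308.5 269.5] [0.598 0.23 ]
```

```bash
python3 -m handwheel '[{"gripper":-1,"offset":[-5,-15,0],"rotation":[0,0,0]},{"gripper":-1,"offset":[-15,-52,0],"rotation":[0,0,0]},{"gripper":-1,"offset":[-27,-100,0],"rotation":[0,0,0]},{"gripper":-1,"offset":[-40,-148,0],"rotation":[0,0,0]},{"gripper":-1,"offset":[-53,-195,0],"rotation":[0,0,0]},{"gripper":-1,"offset":[-62,-230,0],"rotation":[0,0,0]},{"gripper":-1,"offset":[-66,-243,0],"rotation":[0,0,0]},{"gripper":-1,"offset":[-66,-243,20],"rotation":[0,0,0]}]'
python3 -m handwheel '[{"gripper":-1,"offset":[0,0,15],"rotation":[0,0,0]},{"gripper":-1,"offset":[0,0,40],"rotation":[0,0,0]},{"gripper":-1,"offset":[0,0,70],"rotation":[0,0,0]},{"gripper":-1,"offset":[0,0,88],"rotation":[0,0,0]},{"gripper":-1,"offset":[0,0,88],"rotation":[0,0,0]},{"gripper":-1,"offset":[0,0,88],"rotation":[0,0,0]},{"gripper":0,"offset":[0,0,88],"rotation":[0,0,0]},{"gripper":0.3,"offset":[0,0,88],"rotation":[0,0,0]}]'
python3 -m handwheel '[{"gripper":1,"offset":[0,0,0],"rotation":[0,0,0]},{"gripper":1,"offset":[0,0,0],"rotation":[0,0,0]},{"gripper":1,"offset":[0,0,0],"rotation":[0,0,0]},{"gripper":1,"offset":[0,0,-5],"rotation":[0,0,0]},{"gripper":1,"offset":[0,0,-20],"rotation":[0,0,0]},{"gripper":1,"offset":[0,0,-50],"rotation":[0,0,0]},{"gripper":1,"offset":[0,0,-90],"rotation":[0,0,0]},{"gripper":1,"offset":[0,0,-130],"rotation":[0,0,0]}]' 50
python3 go.py 0.564 -0.164 0.23
```

```text
t: 18.35
tool_pos: [0.4725, -0.0223, 0.1706]
tool_rot: [0.511, 3.097, 0.0]
contact_force: [0.6, 0.9, -0.5]
opening: 0.0852
grip_force: 0.0
t: 19.35
tool_pos: [0.4726, -0.0212, 0.0828]
tool_rot: [0.508, 3.098, -0.0]
contact_force: [0.9, 1.1, -0.2]
opening: 0.0519
grip_force: 0.0
t: 20.35
tool_pos: [0.4714, -0.0209, 0.2132]
tool_rot: [-0.508, -3.1, -0.0]
contact_force: [0.1, 0.1, -2.0]
opening: 0.0363
grip_force: 50.2
t 20.35 pos [ 0.4714 -0.0209  0.2132] open 0.0363 axes [[-0.948, 0.319, -0.001], [0.319, 0.948, 0.0], [0.001, -0.0, -1.0]]
offset mm [-133.4 -106.1  -16.9]
```

```bash
python3 -m handwheel '[{"gripper":1,"offset":[-12,-10,-10],"rotation":[0,0,0]},{"gripper":1,"offset":[-40,-32,-10],"rotation":[0,0,0]},{"gripper":1,"offset":[-75,-60,-10],"rotation":[0,0,0]},{"gripper":1,"offset":[-110,-88,-10],"rotation":[0,0,0]},{"gripper":1,"offset":[-130,-103,-10],"rotation":[0,0,0]},{"gripper":1,"offset":[-133,-106,-10],"rotation":[0,0,0]},{"gripper":1,"offset":[-133,-106,0],"rotation":[0,0,0]},{"gripper":1,"offset":[-133,-106,25],"rotation":[0,0,0]}]'
python3 -m handwheel '[{"gripper":1,"offset":[0,0,25],"rotation":[0,0,0]},{"gripper":1,"offset":[0,0,50],"rotation":[0,0,0]},{"gripper":1,"offset":[0,0,72],"rotation":[0,0,0]},{"gripper":1,"offset":[0,0,88],"rotation":[0,0,0]},{"gripper":1,"offset":[0,0,95],"rotation":[0,0,0]},{"gripper":1,"offset":[0,0,95],"rotation":[0,0,0]},{"gripper":1,"offset":[0,0,95],"rotation":[0,0,0]},{"gripper":1,"offset":[0,0,95],"rotation":[0,0,0]}]'
python3 go.py 0.564 -0.164 0.086
```

```text
t: 21.35
tool_pos: [0.5644, -0.1636, 0.1869]
tool_rot: [0.507, 3.099, -0.0]
contact_force: [-0.6, 0.8, -2.7]
opening: 0.0361
grip_force: 50.3
t: 22.35
tool_pos: [0.5648, -0.1643, 0.0929]
tool_rot: [0.508, 3.098, -0.001]
contact_force: [0.8, -0.0, -1.5]
opening: 0.0362
grip_force: 50.3
t 22.35 pos [ 0.5648 -0.1643  0.0929] open 0.0362 axes [[-0.948, 0.319, 0.002], [0.319, 0.948, -0.001], [-0.002, -0.0, -1.0]]
offset mm [ 0.9 -0.   6.9]
```

```bash
python3 -m handwheel '[{"gripper":1,"offset":[0,0,2],"rotation":[0,0,0]},{"gripper":1,"offset":[0,0,4],"rotation":[0,0,0]},{"gripper":1,"offset":[0,0,5],"rotation":[0,0,0]},{"gripper":1,"offset":[0,0,6],"rotation":[0,0,0]},{"gripper":1,"offset":[0,0,7],"rotation":[0,0,0]},{"gripper":1,"offset":[0,0,7.5],"rotation":[0,0,0]},{"gripper":1,"offset":[0,0,7.5],"rotation":[0,0,0]},{"gripper":1,"offset":[0,0,7.5],"rotation":[0,0,0]}]'
```

```text
t: 23.35
tool_pos: [0.5652, -0.1643, 0.0869]
tool_rot: [0.507, 3.098, -0.001]
contact_force: [-3.2, 1.7, 9.0]
opening: 0.0365
grip_force: 51.2
```

Down on the blue mat. Releasing, rising, and moving clear.

```bash
python3 -m handwheel '[{"gripper":0,"offset":[0,0,0],"rotation":[0,0,0]},{"gripper":-0.5,"offset":[0,0,0],"rotation":[0,0,0]},{"gripper":-1,"offset":[0,0,0],"rotation":[0,0,0]},{"gripper":-1,"offset":[0,0,0],"rotation":[0,0,0]},{"gripper":-1,"offset":[0,0,-10],"rotation":[0,0,0]},{"gripper":-1,"offset":[0,0,-30],"rotation":[0,0,0]},{"gripper":-1,"offset":[0,0,-65],"rotation":[0,0,0]},{"gripper":-1,"offset":[0,0,-105],"rotation":[0,0,0]}]'
python3 -m handwheel '[{"gripper":-1,"offset":[15,0,-30],"rotation":[0,0,0]},{"gripper":-1,"offset":[45,0,-40],"rotation":[0,0,0]},{"gripper":-1,"offset":[85,0,-40],"rotation":[0,0,0]},{"gripper":-1,"offset":[115,0,-40],"rotation":[0,0,0]},{"gripper":-1,"offset":[130,0,-40],"rotation":[0,0,0]},{"gripper":-1,"offset":[130,0,-40],"rotation":[0,0,0]},{"gripper":-1,"offset":[130,0,-40],"rotation":[0,0,0]},{"gripper":-1,"offset":[130,0,-40],"rotation":[0,0,0]}]'
python3 - <<'E'
from station import ctrl
from h import *
for n in("top","scene"):
  r=ctrl.get_image(n)
  if n=="scene":cv2.imwrite("pics/s3.png",r["image"][:,:,::-1])
  for c in((174,5),(105,125),(25,33)):
    for B in blobs(r,*c,vmin=80)[0]:
      if 90<B[0]<170: print(n,c,B[0],B[1],atz(r,*B[1],.1).round(3))
E
```

```text
t: 24.35
tool_pos: [0.5642, -0.164, 0.1916]
tool_rot: [0.508, 3.1, -0.0]
contact_force: [-0.3, -1.4, 0.1]
opening: 0.0852
grip_force: 0.0
t: 25.35
tool_pos: [0.4415, -0.1227, 0.2297]
tool_rot: [0.508, 3.1, -0.0]
contact_force: [0.0, -0.5, -0.5]
opening: 0.0853
grip_force: 0.0
top (174, 5) 129 [298.1 188.4] [ 0.62  -0.058]
top (105, 125) 130 [203.1 196.2] [0.598 0.231]
top (105, 125) 168 [335.4 202.7] [ 0.575 -0.17 ]
top (105, 125) 142 [241.6 229.1] [0.496 0.113]
top (25, 33) 123 [262.7 150.1] [0.742 0.05 ]
scene (174, 5) 104 [253.5 209.6] [ 0.622 -0.057]
scene (174, 5) 140 [337.8 251.7] [0.486 0.228]
scene (105, 125) 102 [250.9 180.8] [ 0.565 -0.168]
scene (105, 125) 113 [262.1 199. ] [ 0.575 -0.078]
scene (105, 125) 123 [243.5 200.5] [ 0.63  -0.108]
scene (105, 125) 130 [313.3 227.9] [0.498 0.113]
scene (105, 125) 137 [308.5 269.6] [0.599 0.23 ]
scene (25, 33) 107 [237.6 248.7] [0.742 0.046]
```

View pics/s3.png

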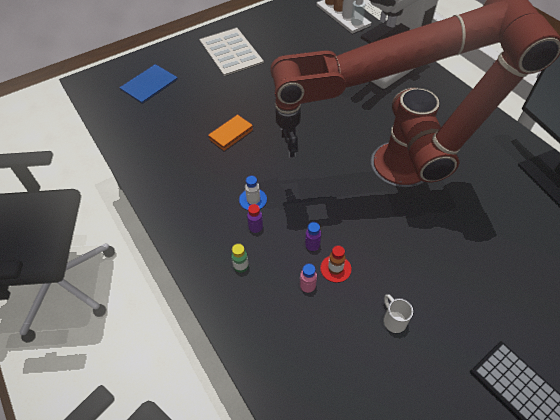

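The blue-capped bottle stands on the blue mat at (252,195), and the red-capped one stands on the red mat at (337,263). Both are upright and within about 4 mm of the mat centres, nothing else has moved, and the arm is clear.

```bash
python3 -c "
from station import ctrl
print(ctrl.finish_job())"
```

```text
the job is handed in; nothing more can be done
None
```

The bottles are swapped and the job is handed in at about 25 s: the red-capped one stands upright on the red mat and the blue-capped one on the blue mat, each about 4 mm or less from its mat's centre by the last pictures. The yellow-capped bottle, slide box and mug were left where they were; the hand-in gave back no verdict.

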